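Tip a tall tube of bearing balls into the tray in two grips

ROBOT

A 6-joint arm with a two-finger parallel gripper is mounted at the origin on the work surface. World frame = base frame: x ahead of the robot, y to its left, z up, the work surface at z = 0. Lengths are in mm, angles in degrees, forces in N, time in s.
With the tool pointing down it reaches from about 325 to 850 mm from the base axis. Payload 4.4 kg.
Tool frame: the origin (TCP) lies midway between the tips of the shut fingers; the grasp point (between the pads) lies 19 mm behind it; x points along the fingers, z is the direction in which the jaws open and shut, and the axes are right-handed (so a half turn about x gives the same grasp; the last joint's range is limited). The gripper opens to 94 mm and grips with 3 to 60 N. Pads are 16 mm wide; open, the fingers measure 119 mm over their backs; the gripper's body (75 mm by 177 mm) begins 78 mm behind the grasp point.
Start: joints at [-83.451, 11.837, 88.321, -0, 79.842, -8.623], TCP at [150.474, -554.964, 205.447] pointing down, gripper open.
Joint ranges: [-156.59, 156.59], [-49.26, 127.26], [12.9, 141.05], [-63.56, 243.56], [4.71, 150.69], [-161.64, 161.64]. Speed limits (degrees/s): [159.86, 159.86, 180, 180, 180, 180].

INTERFACE

Orientations are given as a 3x3 rotation matrix whose columns are the frame's x, y, z axes.
In Python, from cell import arm gives the robot as it stands.
- The arm moves only by the shell command python3 -m crank 'ROWS' [OPENING] [FORCE]. ROWS is JSON, a list of rows, each an object of numbers: "x", "y", "z": the shift along the tool's x, y, z in mm; "roll": the turn about the tool's x in degrees. In form: [{"x": .., "y": .., "z": .., "roll": ..}, ...]. A call has 1 to 10 rows; each row is the pose to reach, as a shift and turn from the pose commanded when the call began, along the tool's axes at that moment; what a row does not reach only later rows make up. A row lasts 1/8 s, in which the tool goes at most 62.5 mm and 10.7 degrees, less where a joint would pass 70% of its speed; a pose out of reach is approached as far as the arm can. A call with a gripper value outside its range is refused whole. OPENING is the closure, from 0 (fully open) to 1 (shut), set as the call begins (- or left out, the last holds). The fingers move at their own pace and stop on an object; FORCE is the grip in N (left out, the last holds). Time passes only in rows, so rows that repeat a pose let the fingers close. It gives the time, the measured TCP pose, the force and the opening at its end, in the units of the state.
- arm.get_state(): the state, without advancing time (a new reading comes with each control period).
- arm.camera(name): name is "scene" or "top"; returns a dict with "frame" (480x640x3 uint8, red, green, blue), "z_map" (480x640 float32, mm along the optical axis (not along the pixel's ray), 0 where there is no reading), "vertical_fov" (degrees; the focal length in pixels is half the picture's height over the tangent of half this angle, whatever the lens; pixels are square), "cx", "cy" (the principal point, pixels), "dist_coeffs" ([k1, k2, p1, p2, k3] as OpenCV has them; the pictures are not rectified), "position" and "orientation" of the camera in the world. Camera axes: x right, y up, looking along -z (the intrinsics and any distortion apply to the point x, -y, -z); pixel columns grow to the right and rows downward; lengths in mm; the calibration is good to about 2 mm. A picture is of the moment at which its call begins.
- arm.finish_job(): hands the job in, once; it reports no verdict.
The state is a dict: "time_s": time; "joint_pos": joint angles; "qd": joint speeds; "tau": joint torques, N m; "eef_pos": TCP position; "eef_rot": TCP orientation; "force": force on the tool from outside, world axes, zero at the start; "moment": the same for the moment, N m; "grip_width": finger opening in mm.
Only numpy, scipy, OpenCV 4.12 (cv2) and the standard library are available. Lean on these libraries where they do the work, as an engineer would, in place of code of your own. Each camera call takes 0.05 s, during which the arm holds its last target. There are 200 camera calls.

TASK

Empty the three steel bearing balls from the tall red tube into the green tray. First lean the tube, foot on the bench and mouth over the tray, on the tray's steel rest bar and let go; then take hold of it below its middle and tip it the rest of the way, mouth well below level, until all the balls are in the tray. Last, lower its foot back to the bench and leave the empty tube leaning on the bar, without pushing the other things on the bench about.

Things in the scene. Friction and masses are not known exactly. Their poses are not given: they have to be found in the camera images.
- tube_center (a point): Centre (half-way up) of the tall red square plastic tube: 54 x 54 mm outside, 200 mm long, walls 4 mm, closed flat foot, open mouth, a yellow band 25 to 45 mm above the foot. z runs from foot to mouth, x and y square to its faces. It starts upright on the bench, on either side of the tray; foot 100 mm below this point. 0.2 to 0.33 kg, plus the balls.
- tube_mouth (a point): Centre of the tube's open mouth, 100 mm along z from tube_center; same axes.
- tray: Fixed green tray with a rest bar along one side. Origin on the bench under the middle of the bar; z up, y along the bar, +x away from the tray (the tray lies on the -x side, which faces roughly to the robot). Tray: x from -218 to -18 mm, y from -90 to 90 mm, walls 50 mm high and 4 mm thick, the wall farthest from the bar 95 mm high. Nothing stands on the +x side of the bar: the tube's foot goes there.
- bar (a point): Top of the middle of the round steel rest bar: 16 mm in diameter, 90 mm above the bench at its top, open beneath; free length 180 mm along y between round yellow collars (32 mm across, centred on the bar) and yellow posts. It carries the leaning tube. With the tube's lower foot edge 110 to 120 mm from the bar's axis the tube leans about 50 degrees from upright and its mouth reaches about 50 mm past the bar.
- ball1_center (a point): Centre of a bright steel bearing ball, 30 mm in diameter, 110 g, oiled; starts loose at the bottom of the tube, out of sight except from above, stays in while the tube leans on the bar, and rolls out readily with the mouth 15 to 25 degrees below level.
- ball2_center (a point): Centre of a bright steel bearing ball, 30 mm in diameter, 110 g, oiled; starts loose at the bottom of the tube, out of sight except from above, stays in while the tube leans on the bar, and rolls out readily with the mouth 15 to 25 degrees below level.
- ball3_center (a point): Centre of a bright steel bearing ball, 30 mm in diameter, 110 g, oiled; starts loose at the bottom of the tube, out of sight except from above, stays in while the tube leans on the bar, and rolls out readily with the mouth 15 to 25 degrees below level.
- oil_bottle: yellow oil bottle with red cap, 60 mm in diameter, 190 mm high; bystander, about as tall as the tube; origin at the centre of its underside. Leave it where it is.
- flange: copper-coloured ring flange, 100 mm across, 22 mm high; bystander; origin at the centre of its underside. Leave it where it is.
- collar: bright round steel collar, 72 mm across, 30 mm high; bystander; origin at the centre of its underside. Leave it where it is.
- jar: grey jar with steel cap, 72 mm across, 85 mm high; bystander; origin at the centre of its underside. Leave it where it is.
- wrench: steel wrench 190 mm long lying flat; bystander; origin at the centre of its underside. Leave it where it is.
- wood_block: wooden block 120 x 60 x 40 mm; bystander; origin at the centre of its underside. Leave it where it is.
- spray_can: aluminium can with blue label, 64 mm across, 150 mm high; bystander; origin at the centre of its underside. Leave it where it is.
There are look-alikes about, which are no part of the job. Leave any pink or turquoise look-alike of the part that bears tube_center alone.

How it is judged (in metres and radians):
On the way, in this order (a step that is already met when the one before it is completed fails the run):
1. The tube leans on the rest bar by itself, foot on the bench beyond the bar, mouth over the tray, let go (angle between tube_center's own z axis and vertical between 0.45 and 1.25 rad and contact force between tube and tray above 0.1 N and contact force between the fingers and tube below 0.05 N and x of tube_mouth in the frame of tray below -0.005 m and x of tube_center in the frame of tray above 0 m and linear speed of tube below 0.03 m/s and height (world z) of tube_center below 0.12 m), for 0.3 s.
2. Held below its middle, the tube is tipped past level, mouth lower than foot by at least 6 degrees (angle between tube_center's own z axis and vertical above 1.675 rad and z of the grasp point in the frame of tube_center below 0 m and contact force between the fingers and tube above 0.5 N), for 0.1 s.
At the end, for the whole second after the job is handed in: All three balls lie inside the tray, and the empty tube leans still on the rest bar, 26 to 72 degrees from upright, foot on the bench on the side away from the tray (its centre beyond the bar, its mouth over the tray), released (all of step 1 and x of ball1_center in the frame of tray between -0.214 and -0.022 m and y of ball1_center in the frame of tray between -0.086 and 0.086 m and z of each of ball1_center, ball2_center, ball3_center in the frame of tray below 0.055 m and x of ball2_center in the frame of tray between -0.214 and -0.022 m and y of ball2_center in the frame of tray between -0.086 and 0.086 m and x of ball3_center in the frame of tray between -0.214 and -0.022 m and y of ball3_center in the frame of tray between -0.086 and 0.086 m); the robot touches nothing.
It fails at once if A bystander (oil bottle, flange, collar, jar, wrench, wood block or can) is pushed more than 30 mm (distance of any of oil_bottle, flange, collar, jar, wrench, wood_block, spray_can from where it was at the start of the episode above 0.03 m).
It also fails if it takes over 69 s, if anything falls off the work surface, if the arm or the gripper's body presses on something with over 40 N, if the wrist force passes 120 N, or if a joint passes its speed limit or range.

## Working session

There is one attempt and no reset: what is moved stays moved. The work goes in short steps, Python scripts to look and compute and a shell command to move; the robot and the scene stay as the last step left them, time stands still between calls to the robot, and variables do not carry over. Pictures are saved under pics/ and viewed, about 8 in all and at most 12, crops included, and the job is handed in when it is done.

```bash
mkdir -p pics; ls; cat > h.py <<'E'
import numpy as np, cv2, pickle
from cell import arm
def grab(n):
    c=arm.camera(n); pickle.dump(c,open(f'{n}.pkl','wb')); return c
def save(c,fn,crop=None,s=1):
    im=c['frame'][:,:,::-1]
    if crop: im=im[crop[1]:crop[3],crop[0]:crop[2]]
    cv2.imwrite('pics/'+fn,cv2.resize(im,None,fx=s,fy=s,interpolation=cv2.INTER_CUBIC))
def K(c):
    f=240/np.tan(np.radians(c['vertical_fov']/2)); return np.array([[f,0,c['cx']],[0,f,c['cy']],[0,0,1]])
def rays(c,uv):
    p=cv2.undistortPoints(np.float64(uv).reshape(-1,1,2),K(c),np.array(c['dist_coeffs'])).reshape(-1,2)
    return np.c_[p[:,0],-p[:,1],-np.ones(len(p))]
def pt(c,uv):   # by depth
    uv=np.atleast_2d(uv); z=np.array([c['z_map'][int(v),int(u)] for u,v in uv])
    return rays(c,uv)*z[:,None]@np.array(c['orientation']).T+np.array(c['position'])
def onz(c,uv,h):
    d=rays(c,np.atleast_2d(uv))@np.array(c['orientation']).T; p=np.array(c['position'])
    return p+d*((h-p[2])/d[:,2])[:,None]
def cloud(c):
    v,u=np.mgrid[:480,:640]; uv=np.c_[u.ravel(),v.ravel()]
    P=rays(c,uv)*c['z_map'].ravel()[:,None]@np.array(c['orientation']).T+np.array(c['position'])
    return P.reshape(480,640,3)
E
python3 - <<'E'
from h import *
for n in('scene','top'):
    c=grab(n); save(c,n+'0.png',s=1.25); print(n,c['position'],c['vertical_fov'],np.round(c['orientation'],2).tolist())
print(arm.get_state())
E
```

```text
pics
scene [1451.24231004  228.46624371 1058.05897035] 50.77788767660978 [[-0.23, -0.67, 0.71], [0.97, -0.16, 0.17], [-0.0, 0.73, 0.68]]
top [ 455.36630308    9.28815609 1676.47039477] 43.41252928913694 [[0.03, 1.0, -0.03], [-1.0, 0.03, 0.0], [0.0, 0.03, 1.0]]
{'time_s': 0.1, 'joint_pos': array([-8.34509179e+01,  1.18795515e+01,  8.83951650e+01, -1.26625863e-03,
        7.98424234e+01, -8.62207843e+00]), 'qd': array([-0.02939511, -0.14781618, -0.15400137,  0.0403033 ,  0.01303276,
        0.11130874]), 'tau': array([-4.74237652e-05, -3.71864533e+01, -2.82291913e+01,  7.00653624e-02,
        3.11226805e-02, -5.38213953e-05]), 'eef_pos': array([ 150.38662043, -554.23343175,  204.41709438]), 'eef_rot': array([[-2.54793381e-04,  9.65147354e-01,  2.61706935e-01],
       [ 2.02865408e-03,  2.61706904e-01, -9.65145264e-01],
       [-9.99997910e-01,  2.85000216e-04, -2.02463130e-03]]), 'force': array([ 1.53234891, -0.22176242,  0.81673931]), 'moment': array([ 0.01577495, -0.01010011,  0.02559868]), 'grip_width': 94.09266114192417}
```

View pics/scene0.png

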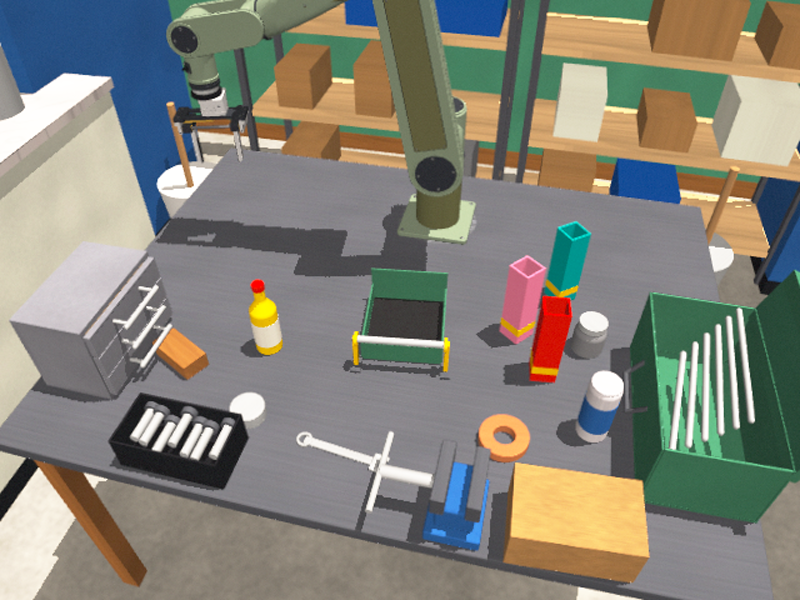

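View pics/top0.png

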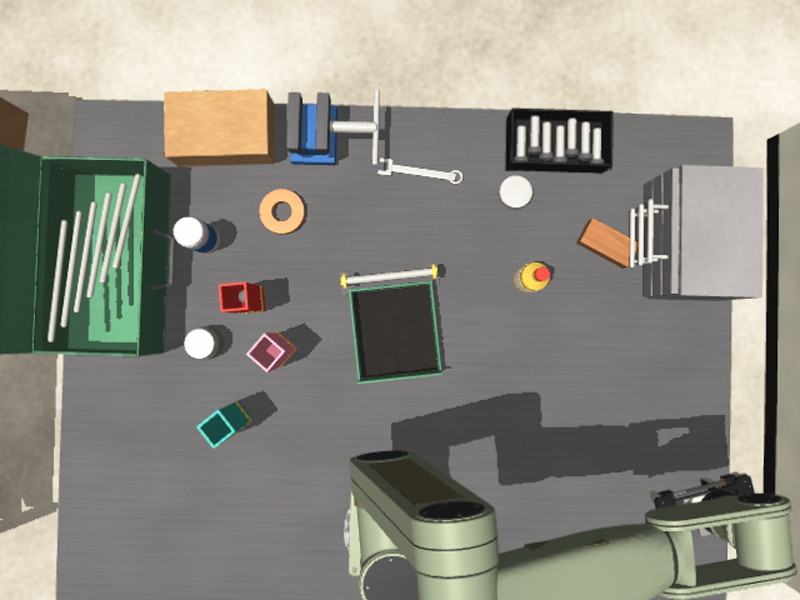

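The red tube is at about (240,297) in the enlarged top view, left of the tray. The bar runs from (345,280) to (436,270), and the pink look-alike is at (270,352). I'll measure these next.

```bash
python3 - <<'E'
from h import *
c=pickle.load(open('top.pkl','rb')); P=cloud(c); f=c['frame'].astype(int)
R,G,B=f[...,0],f[...,1],f[...,2]
v,u=np.mgrid[:480,:640]
red=(R>120)&(G<60)&(B<60)&(u<230)&(u>160)
m=red&(P[...,2]>190)
print('rim',m.sum(),P[m].min(0),P[m].max(0)); r=cv2.minAreaRect(np.float32(P[m][:,:2])); print(r, cv2.boxPoints(r))
m=(R>150)&(G<150)&(B<60)&red
bar=[(p*0.8,q*0.8) for p,q in((345,280),(436,270),(391,275))]
print('bar onz82',onz(c,bar,90)); print(pt(c,bar))
m=(P[...,2]>80)&(P[...,2]<96)&(u>270)&(u<356)&(v>205)&(v<235)
Q=P[m]; print(m.sum(),Q.mean(0)); r=cv2.minAreaRect(np.float32(Q[:,:2])); print(r,cv2.boxPoints(r))
tr=onz(c,[(350*.8,292*.8),(433*.8,281*.8),(443*.8,374*.8),(360*.8,382*.8)],50);print('tray',tr)
for n,q in dict(jar=(200,344),pink=(268,352),teal=(217,428),can=(190,231),flange=(283,211),oil=(540,272),wrench=(420,172),vice=(383,165)).items(): print(n,pt(c,(q[0]*.8,q[1]*.8)).round())
E
cat > /dev/null; python3 -c "
import cv2,pickle
c=pickle.load(open('top.pkl','rb'))
im=c['frame'][190:350,150:370,::-1];cv2.imwrite('pics/crop1.png',cv2.resize(im,None,fx=3.6,fy=3.6,interpolation=cv2.INTER_CUBIC))"
```

```text
rim 21 [478.54405173 297.38124331 190.54129651] [525.44136914 352.54118654 201.23620029]
((500.0428161621094, 325.02056884765625), (49.691673278808594, 51.156429290771484), 7.409452438354492) [[472.1059  347.1811 ]
 [478.703   296.45184]
 [527.97974 302.86005]
 [521.3826  353.5893 ]]
bar onz82 [[546.10828923 114.98372558  90.        ]
 [572.14302341 -76.3207549   90.        ]
 [559.13889913  18.31439737  90.        ]]
[[545.74370894 114.55906526  96.3740707 ]
 [571.12381219 -75.57357205 103.84649639]
 [559.22311334  18.32172241  88.71253725]]
454 [557.39358939  22.67030052  87.88496177]
((557.7181396484375, 23.006912231445312), (29.534704208374023, 203.46319580078125), 7.89989709854126) [[529.10864  121.743385]
 [557.07324  -79.78889 ]
 [586.32764  -75.72956 ]
 [558.36304  125.80271 ]]
tray [[522.72382358 106.12890412  50.        ]
 [551.09997958 -72.55381286  50.        ]
 [351.12625429 -98.90415893  50.        ]
 [329.45304519  79.33673355  50.        ]]
jar [[403. 418.  85.]]
pink [[386. 289.  -8.]]
teal [[229. 373.  99.]]
can [[635. 431. 147.]]
flange [[702. 264.   2.]]
oil [[ 566. -277.  192.]]
wrench [[796. -40.   8.]]
vice [[812.  43.   0.]]
```

View pics/crop1.png

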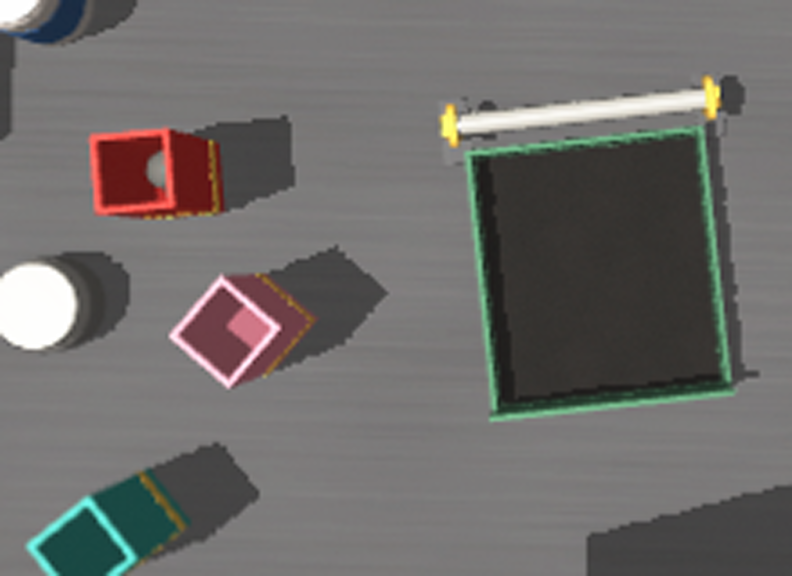

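```bash
cat >> h.py <<'E'
BAR=np.array([558.5,19.5]); XT=np.array([.991,.135]); YT=np.array([-.135,.991])
def W(tx,ty,z): return np.r_[BAR+XT*tx+YT*ty,z]   # tray frame -> world (grasp/TCP)
def to(*targets):  # world TCP targets -> shift in tool axes
    s=arm.get_state(); R=s['eef_rot']; p=s['eef_pos']
    for t in targets: print('row xyz',np.round(R.T@(np.array(t)-p),1))
    print('yaw of z',np.degrees(np.arctan2(R[1,2],R[0,2])).round(2))
def T(p): d=np.array(p)[:2]-BAR; return np.round([d@XT,d@YT,p[2]],1)
E
python3 - <<'E'
from h import *
c=pickle.load(open('top.pkl','rb'))
q=np.array([(90,135),(170,129),(174,205),(97,214)])/3.6+[150,190]
k=onz(c,q,200); print(k.round(), k.mean(0)); e=np.diff(np.r_[k,k[:1]],axis=0); print(np.linalg.norm(e,axis=1),np.degrees(np.arctan2(e[:,1],e[:,0])))
cc=onz(c,np.array([(450,125),(711,97)])/3.6+[150,190],90); print('collars',cc.round(),cc.mean(0),np.linalg.norm(cc[1]-cc[0]),np.degrees(np.arctan2(*(cc[0]-cc[1])[1::-1])))
print('T of tray corners',[T(p) for p in onz(c,np.array([(468,152),(702,128),(733,392),(491,417)])/3.6+[150,190],50)])
to((150,-555,265),(500,-200,265),(k.mean(0)[0],k.mean(0)[1],265))
E
```

```text
[[525. 356. 200.]
 [530. 301. 200.]
 [479. 297. 200.]
 [471. 349. 200.]] [501.30646252 325.52791119 200.        ]
[54.87927124 51.92213965 52.95071548 54.1468168 ] [ -84.274702   -175.1428166    98.12556794    6.98285545]
collars [[544. 118.  90.]
 [570. -73.  90.]] [556.84784273  22.30721548  90.        ] 192.20502643243185 97.60094719519307
T of tray corners [array([-20.1,  90.3,  50. ]), array([-21.4, -86.2,  50. ]), array([-220.4,  -87.3,   50. ]), array([-219.1,   94.6,   50. ])]
row xyz [-60.6  -0.6   0.5]
row xyz [ -60.   430.2 -250.5]
row xyz [ -58.9  568.9 -757.4]
yaw of z -74.83
```

```bash
sed -i 's/^BAR=.*;/BAR=np.array([556.9,22.0]);/; s/BAR=np.array(\[556.9,22.0\]); YT/BAR=np.array([556.9,22.0]); XT=np.array([.991,.135]); YT/' h.py; grep ^BAR h.py
python3 -m crank '[{"x":-60},{"x":-60,"y":50,"z":-30,"roll":8},{"x":-60,"y":105,"z":-60,"roll":8},{"x":-60,"y":160,"z":-90,"roll":8},{"x":-60,"y":210,"z":-120,"roll":8},{"x":-60,"y":265,"z":-150,"roll":8},{"x":-60,"y":315,"z":-180,"roll":8},{"x":-60,"y":370,"z":-215,"roll":8},{"x":-60,"y":430,"z":-250,"roll":8},{"x":-60,"y":430,"z":-250,"roll":8}]' 0
python3 - <<'E'
from h import *
to((500,-200,265),(501,325.5,265))
E
```

```text
BAR=np.array([556.9,22.0]); XT=np.array([.991,.135]); YT=np.array([-.135,.991])
row xyz [ -60.   430.2 -250.5]
row xyz [ -58.9  568.6 -757.4]
yaw of z -74.83invalid input
```

```bash

python3 -m crank '[{"x":-60,"y":0,"z":0,"roll":0},{"x":-60,"y":50,"z":-30,"roll":8},{"x":-60,"y":105,"z":-60,"roll":8},{"x":-60,"y":160,"z":-90,"roll":8},{"x":-60,"y":210,"z":-120,"roll":8},{"x":-60,"y":265,"z":-150,"roll":8},{"x":-60,"y":315,"z":-180,"roll":8},{"x":-60,"y":370,"z":-215,"roll":8},{"x":-60,"y":430,"z":-250,"roll":8},{"x":-60,"y":430,"z":-250,"roll":8}]' 0
python3 - <<'E'
from h import *
to((500,-200,265),(501,325.5,265))
E
```

```text
time_s: 1.35
eef_pos: [501.6, -197.9, 264.8]
eef_rot: [[-0.001, 0.991, 0.13], [0.001, 0.13, -0.991], [-1.0, -0.0, -0.001]]
force: [-0.8, -0.5, -0.3]
grip_width: 93.6
row xyz [-0.2 -1.9  1.9]
row xyz [ 4.00e-01  6.76e+01 -5.19e+02]
yaw of z -82.51
```

```bash

python3 -m crank '[{"x":0,"y":7,"z":-55,"roll":0},{"x":0,"y":15,"z":-115,"roll":0.5},{"x":0,"y":22,"z":-175,"roll":0.5},{"x":0,"y":30,"z":-235,"roll":0.5},{"x":0,"y":38,"z":-295,"roll":0.5},{"x":0,"y":46,"z":-355,"roll":0.5},{"x":0,"y":54,"z":-415,"roll":0.5},{"x":0,"y":62,"z":-475,"roll":0.5},{"x":0,"y":67,"z":-519,"roll":0.5},{"x":0,"y":67,"z":-519,"roll":0.5}]' 0
python3 - <<'E'
from h import *
to((501,325.5,265),(501,325.5,159))
c=grab('scene'); save(c,'scene1.png',(330,120,530,330),3)
E
```

```text
time_s: 2.6
eef_pos: [501.2, 323.6, 264.5]
eef_rot: [[-0.001, 0.993, 0.119], [-0.001, 0.119, -0.993], [-1.0, -0.001, 0.001]]
force: [0.3, 0.0, -0.2]
grip_width: 94.4
row xyz [-0.5  0.  -1.9]
row xyz [105.5   0.2  -1.9]
yaw of z -83.14
```

View pics/scene1.png

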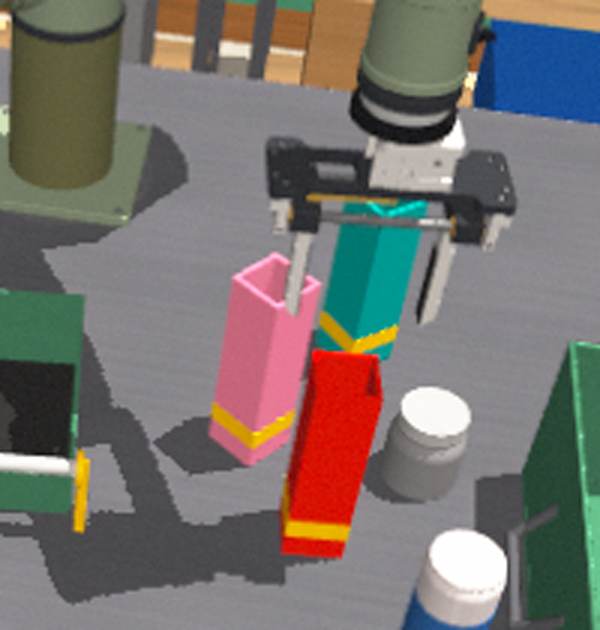

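The gripper hangs above and behind the red tube (mouth at about (347,365) in this crop), with a finger on either side. Next I descend and grip.

```bash

python3 -m crank '[{"x":40,"y":0,"z":-1.5,"roll":0},{"x":80,"y":0,"z":-1.5,"roll":0},{"x":105,"y":0,"z":-1.5,"roll":0},{"x":105,"y":0,"z":-1.5,"roll":0}]' 0 25
python3 -m crank '[{"x":0,"y":0,"z":0,"roll":0},{"x":0,"y":0,"z":0,"roll":0},{"x":0,"y":0,"z":0,"roll":0},{"x":0,"y":0,"z":0,"roll":0},{"x":0,"y":0,"z":0,"roll":0}]' 1 25
python3 -m crank '[{"x":-8,"y":0,"z":0,"roll":0},{"x":-15,"y":0,"z":0,"roll":0},{"x":-15,"y":0,"z":0,"roll":0}]' 
python3 - <<'E'
from h import *
s=arm.get_state();print(T(s['eef_pos']),s['force'])
to(W(175,0,s['eef_pos'][2]))
E
```

```text
time_s: 3.15
eef_pos: [500.1, 320.5, 157.7]
eef_rot: [[-0.006, 0.994, 0.114], [-0.003, 0.114, -0.994], [-1.0, -0.006, 0.003]]
force: [-0.5, -0.4, -0.1]
grip_width: 93.7
time_s: 3.78
eef_pos: [501.8, 324.4, 161.1]
eef_rot: [[0.001, 0.993, 0.116], [0.002, 0.116, -0.993], [-1.0, 0.001, -0.001]]
force: [0.7, 1.9, 0.7]
grip_width: 54.0
time_s: 4.15
eef_pos: [501.8, 323.6, 175.6]
eef_rot: [[0.001, 0.993, 0.116], [-0.0, 0.116, -0.993], [-1.0, 0.001, 0.0]]
force: [-0.0, -0.7, -6.5]
grip_width: 54.3
[-13.9 306.3 175.6] [-0.03648114 -0.71911763 -6.52951141]
row xyz [1.000e-01 1.947e+02 3.027e+02]
yaw of z -83.33
```

```bash

python3 -m crank '[{"x":0,"y":10,"z":16,"roll":0},{"x":0,"y":29,"z":45,"roll":-0.2},{"x":0,"y":55,"z":85,"roll":-0.5},{"x":0,"y":84,"z":130,"roll":-0.8},{"x":0,"y":113,"z":175,"roll":-1},{"x":0,"y":142,"z":220,"roll":-1},{"x":0,"y":168,"z":260,"roll":-1},{"x":0,"y":185,"z":288,"roll":-1},{"x":0,"y":195,"z":303,"roll":-1},{"x":0,"y":195,"z":303,"roll":-1}]'
python3 - <<'E'
from h import *
s=arm.get_state();print(T(s['eef_pos']),s['force'])
to(W(175,0,175),W(40,0,175))
c=grab('scene'); save(c,'scene2.png',(240,150,480,380),2.5)
E
```

```text
time_s: 5.4
eef_pos: [730.6, 43.8, 174.6]
eef_rot: [[-0.001, 0.991, 0.131], [0.0, 0.131, -0.991], [-1.0, -0.001, -0.0]]
force: [-0.4, -0.2, -6.2]
grip_width: 53.8
[175.1  -1.9 174.6] [-0.42727982 -0.16878324 -6.15729108]
row xyz [-0.4 -0.  -1.9]
row xyz [  -0.2 -135.    -1.4]
yaw of z -82.45
```

View pics/scene2.png

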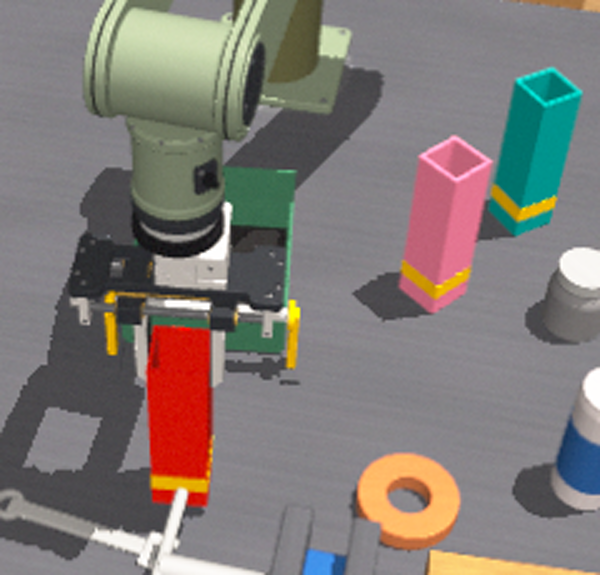

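The tube hangs upright beyond the bar, level with its middle and clear of everything. I'll drive it against the bar so that it swivels in the pads, and then lower it.

```bash

python3 -m crank '[{"x":0,"y":-20,"z":-1,"roll":0},{"x":0,"y":-60,"z":-2,"roll":0},{"x":0,"y":-100,"z":-2,"roll":0},{"x":0,"y":-125,"z":-2,"roll":0},{"x":0,"y":-135,"z":-2,"roll":0},{"x":0,"y":-145,"z":-2,"roll":0},{"x":0,"y":-155,"z":-2,"roll":0},{"x":2,"y":-165,"z":-2,"roll":0}]' - 20
python3 -m crank '[{"x":4,"y":-9,"z":0,"roll":0},{"x":9,"y":-16,"z":0,"roll":0},{"x":15,"y":-23,"z":0,"roll":0},{"x":22,"y":-28,"z":0,"roll":0},{"x":30,"y":-31,"z":0,"roll":0},{"x":30,"y":-31,"z":0,"roll":0}]'
python3 - <<'E'
from h import *
s=arm.get_state();print(T(s['eef_pos']),s['force'])
c=grab('scene'); save(c,'scene3.png',(240,150,480,380),2.5)
E
```

```text
time_s: 6.45
eef_pos: [568.7, 25.3, 175.1]
eef_rot: [[0.006, 0.991, 0.134], [-0.0, 0.134, -0.991], [-1.0, 0.006, 0.001]]
force: [4.8, 0.5, -1.9]
grip_width: 53.7
time_s: 7.2
eef_pos: [536.5, 20.7, 145.6]
eef_rot: [[0.002, 0.991, 0.133], [-0.001, 0.133, -0.991], [-1.0, 0.002, 0.001]]
force: [0.3, -0.6, 9.5]
grip_width: 53.8
[-20.4   1.4 145.6] [ 0.34502994 -0.62764591  9.53793383]
```

View pics/scene3.png

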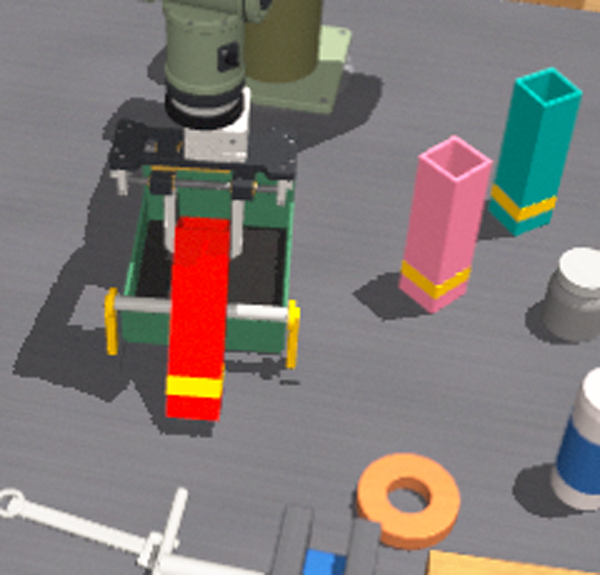

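The tube is swivelling and lies across the bar, with its foot towards (195,400). I'll keep lowering it.

```bash

python3 -m crank '[{"x":5,"y":0,"z":0,"roll":0},{"x":10,"y":2,"z":0,"roll":0},{"x":15,"y":4,"z":0,"roll":0},{"x":20,"y":7,"z":0,"roll":0},{"x":25,"y":10,"z":0,"roll":0},{"x":25,"y":10,"z":0,"roll":0}]'
python3 - <<'E'
from h import *
s=arm.get_state();print(T(s['eef_pos']),s['force'])
c=grab('scene'); P=cloud(c); f=c['frame'].astype(int)
m=(f[...,0]>110)&(f[...,1]<60)&(f[...,2]<60); m[:,:300]=0; m[:,360:]=0; m[:230]=0;m[330:]=0
Q=P[m]; d=Q[:,:2]-BAR; X=d@XT;Y=d@YT;Z=Q[:,2]
k=Z>5; 
v,u=np.nonzero(m)
for lo in range(-40,160,15):
    k=(X>=lo)&(X<lo+15)
    if k.sum()>5: print(lo,k.sum(),Z[k].max().round(),np.percentile(Z[k],50).round(),Y[k].min().round(),Y[k].max().round())
E
```

```text
time_s: 8.0
eef_pos: [547.3, 22.0, 124.0]
eef_rot: [[0.003, 0.991, 0.134], [-0.001, 0.134, -0.991], [-1.0, 0.003, 0.002]]
force: [-5.1, 0.1, 25.1]
grip_width: 53.7
[ -9.5   1.3 124. ] [-5.12117231  0.06478148 25.10743283]
-40 77 179.0 171.0 -24.0 24.0
-10 14 199.0 194.0 -37.0 27.0
5 208 203.0 190.0 -36.0 28.0
20 255 191.0 166.0 -26.0 28.0
35 245 164.0 140.0 -25.0 28.0
50 254 137.0 114.0 -26.0 28.0
65 229 111.0 89.0 -27.0 27.0
80 87 80.0 72.0 -29.0 28.0
95 173 49.0 37.0 -25.0 27.0
```

```bash

python3 - <<'E'
from h import *
c=grab('scene'); save(c,'scene4.png',(270,200,390,330),4.6)
E
```

```text
(no output)
```

View pics/scene4.png

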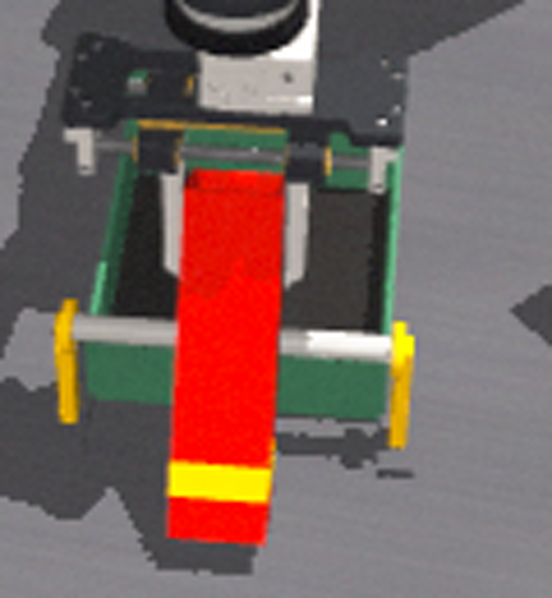

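The foot came down too early: the tube leans only about 33° and slid roughly 20 mm in the pads. That lean still meets step 1, so I'll release here, then regrip near the mouth and lean it further so the gripper body clears it.

```bash

python3 -m crank '[{"x":-3,"y":0,"z":0,"roll":0},{"x":-4,"y":0,"z":0,"roll":0},{"x":-4,"y":0,"z":0,"roll":0}]'
python3 -m crank '[{"x":0,"y":0,"z":0,"roll":0},{"x":0,"y":0,"z":0,"roll":0},{"x":0,"y":0,"z":0,"roll":0},{"x":0,"y":0,"z":0,"roll":0},{"x":0,"y":0,"z":0,"roll":0},{"x":0,"y":0,"z":0,"roll":0}]' 0
cat >> h.py <<'E'
def tube():
    "fit upper (+x) face of leaning tube: lean, E (foot edge x), y range, mouth"
    c=grab('scene'); P=cloud(c); f=c['frame'].astype(int)
    m=(f[...,0]>200)&(f[...,1]<40)&(f[...,2]<40); m[:,:290]=0; m[:,370:]=0; m[:200]=0;m[340:]=0
    m=cv2.erode(m.astype(np.uint8),np.ones((3,3)))>0
    d=P[m][:,:2]-BAR; X=d@XT;Y=d@YT;Z=P[m][:,2]
    k=np.ones(len(X),bool)
    for _ in range(6):
        mu=np.array([X[k].mean(),Z[k].mean()]); w,V=np.linalg.eigh(np.cov(np.c_[X[k],Z[k]].T)); n=V[:,0]*np.sign(V[1,0])
        r=(np.c_[X,Z]-mu)@n; k=abs(r)<max(3,2*np.std(r[k]))
    th=np.arctan2(n[1],n[0]); t=(np.c_[X,Z][k]-mu)@np.array([-n[1],n[0]])
    # lower foot edge at z=0: point on line minus 54 n
    off=mu@n-54; E=off/n[0]
    a=(mu-[E,0])@[-n[1],n[0]]
    print('lean',np.degrees(th).round(1),'E',E.round(1),'along range',(a+t.min()).round(),(a+t.max()).round(),'Y',np.percentile(Y[k],[1,99]).round(),'n',k.sum(),'barfit(8)',(E*n[0]-82*n[1]).round(1))
E
python3 - <<'E'
from h import *
tube(); c=pickle.load(open('scene.pkl','rb'));save(c,'scene5.png',(250,180,410,340),3.6)
s=arm.get_state();print(s['time_s'],T(s['eef_pos']),s['force'])
E
```

```text
time_s: 8.48
eef_pos: [547.1, 22.0, 124.1]
eef_rot: [[0.003, 0.991, 0.133], [-0.001, 0.133, -0.991], [-1.0, 0.003, 0.001]]
force: [3.5, 0.1, 7.5]
grip_width: 54.3
time_s: 9.22
eef_pos: [545.8, 22.5, 122.4]
eef_rot: [[-0.0, 0.991, 0.133], [0.0, 0.133, -0.991], [-1.0, -0.0, -0.0]]
force: [-0.2, 0.2, -0.3]
grip_width: 93.9
lean 30.2 E 61.7 along range 4.0 200.0 Y [-23.  24.] n 1097 barfit(8) 12.1
9.275 [-10.9   2.  122.5] [-0.0474071  -0.50679064  0.22456975]
```

View pics/scene5.png

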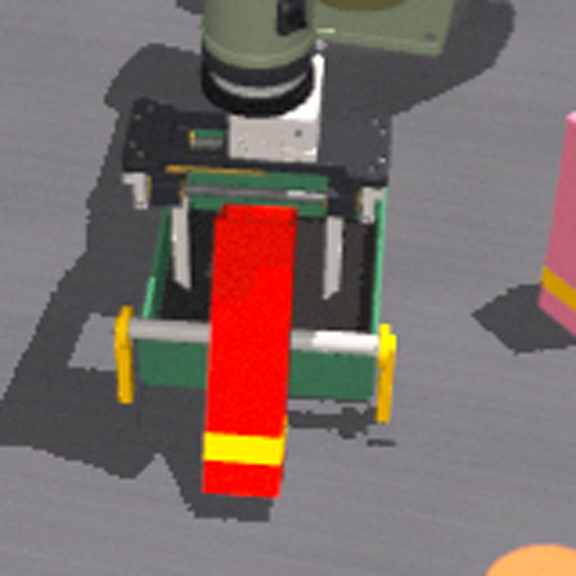

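It is released and leans at about 31°, resting on the bar. Step 1's conditions look met: mouth x ≈ −18, centre x ≈ +33, height ≈ 100. Next I regrip near the mouth, with the foot lifted, and lever it over the bar to about 50°.

```bash

python3 -m crank '[{"x":0,"y":0,"z":0,"roll":0},{"x":0,"y":0,"z":0,"roll":0},{"x":-15,"y":0,"z":0,"roll":0},{"x":-31,"y":0,"z":0,"roll":0},{"x":-31,"y":0,"z":0,"roll":0}]' 0
python3 -m crank '[{"x":0,"y":0,"z":0,"roll":0},{"x":0,"y":0,"z":0,"roll":0},{"x":0,"y":0,"z":0,"roll":0},{"x":0,"y":0,"z":0,"roll":0},{"x":0,"y":0,"z":0,"roll":0}]' 1 30
python3 -m crank '[{"x":-5,"y":-5,"z":0,"roll":0},{"x":-10,"y":-9,"z":0,"roll":0},{"x":-8,"y":-13,"z":0,"roll":0},{"x":-5,"y":-18,"z":0,"roll":0},{"x":0,"y":-20,"z":0,"roll":0},{"x":5,"y":-22,"z":0,"roll":0},{"x":10,"y":-22,"z":0,"roll":0},{"x":16,"y":-22,"z":0,"roll":0},{"x":16,"y":-22,"z":0,"roll":0}]'
python3 - <<'E'
from h import *
tube()
s=arm.get_state();print(s['time_s'],T(s['eef_pos']),s['force'])
E
```

```text
time_s: 9.9
eef_pos: [547.9, 22.3, 156.3]
eef_rot: [[0.005, 0.991, 0.133], [-0.001, 0.134, -0.991], [-1.0, 0.005, 0.001]]
force: [-0.2, -0.0, -0.1]
grip_width: 93.9
time_s: 10.52
eef_pos: [545.7, 22.4, 153.1]
eef_rot: [[-0.001, 0.991, 0.133], [-0.0, 0.133, -0.991], [-1.0, -0.001, -0.0]]
force: [-0.0, -0.2, -0.5]
grip_width: 53.8
time_s: 11.65
eef_pos: [530.5, 19.3, 141.9]
eef_rot: [[0.016, 0.991, 0.133], [-0.0, 0.133, -0.991], [-1.0, 0.015, 0.003]]
force: [6.5, 0.3, 5.3]
grip_width: 53.8
lean 40.4 E 85.0 along range 11.0 206.0 Y [-23.  24.] n 1090 barfit(8) 11.6
11.7 [-26.6   0.9 141.9] [6.91322475 1.44539334 5.56953178]
```

```bash

python3 -m crank '[{"x":0,"y":-6,"z":0,"roll":0},{"x":2,"y":-10,"z":0,"roll":0},{"x":5,"y":-13,"z":0,"roll":0},{"x":9,"y":-14,"z":0,"roll":0},{"x":13,"y":-14,"z":0,"roll":0},{"x":16,"y":-13,"z":0,"roll":0},{"x":16,"y":-13,"z":0,"roll":0}]'
python3 - <<'E'
from h import *
tube()
s=arm.get_state();print(s['time_s'],T(s['eef_pos']),s['force'])
E
```

```text
time_s: 12.58
eef_pos: [517.6, 17.4, 126.7]
eef_rot: [[0.015, 0.991, 0.133], [-0.001, 0.133, -0.991], [-1.0, 0.015, 0.003]]
force: [3.9, 0.9, 10.3]
grip_width: 54.0
lean 135.8 E -15.6 along range -1407.0 -121.0 Y [-23.  25.] n 1115 barfit(8) -46.0
12.625 [-39.5   0.8 126.7] [ 4.14214781 -0.66222811  9.66616253]
```

```bash

python3 - <<'E'
from h import *
c=pickle.load(open('scene.pkl','rb')); P=cloud(c); f=c['frame'].astype(int)
m=(f[...,0]>110)&(f[...,1]<60)&(f[...,2]<60); m[:,290:]=m[:,290:]; m[:,:290]=0; m[:,370:]=0; m[:200]=0;m[340:]=0
m=cv2.erode(m.astype(np.uint8),np.ones((3,3)))>0
d=P-np.r_[BAR,0]; 
for v in range(225,340,5):
    k=m[v]
    if k.sum()>3: q=P[v][k]; print(v,k.sum(),np.median(f[v][k][:,0]),np.median((q[:,:2]-BAR)@XT).round(),np.median(q[:,2]).round())
E
```

```text
240 16 233.0 -19.0 179.0
245 19 233.0 -10.0 172.0
250 19 234.0 2.0 164.0
255 21 255.0 12.0 156.0
260 21 255.0 21.0 148.0
265 21 255.0 32.0 141.0
270 20 255.0 42.0 133.0
275 19 255.0 51.0 124.0
280 20 255.0 61.0 118.0
285 19 255.0 70.0 107.0
290 20 255.0 81.0 100.0
295 20 255.0 91.0 92.0
310 20 255.0 120.0 70.0
315 20 255.0 130.0 63.0
```

The lean is now about 52° with the foot roughly 16 mm above the bench. I'll slide the tube down along its own axis until the foot touches.

```bash

python3 -m crank '[{"x":4,"y":4,"z":0,"roll":0},{"x":8,"y":9,"z":0,"roll":0},{"x":12,"y":14,"z":0,"roll":0},{"x":16,"y":18,"z":0,"roll":0},{"x":16,"y":18,"z":0,"roll":0}]'
cat > prof.py <<'E'
from h import *
def prof():
    c=grab('scene'); P=cloud(c); f=c['frame'].astype(int)
    m=(f[...,0]>110)&(f[...,1]<60)&(f[...,2]<60); m[:,:290]=0; m[:,370:]=0; m[:200]=0;m[345:]=0
    X=[];Z=[]
    for v in range(200,345):
        k=m[v]
        if k.sum()>12: q=P[v][k]; X.append(np.median((q[:,:2]-BAR)@XT)); Z.append(np.median(q[:,2]))
    X=np.array(X);Z=np.array(Z); l=cv2.fitLine(np.float32(np.c_[X,Z]),cv2.DIST_HUBER,0,.01,.01).ravel()
    d=l[:2]*np.sign(l[1]) if abs(l[1])>.1 else -l[:2]*np.sign(l[0])
    th=np.arctan2(-d[0],d[1]); n=np.array([np.cos(th),np.sin(th)]); r=np.c_[X,Z]@n-l[2:]@n
    ok=abs(r)<5; E=(l[2:]@n-54)/n[0]; t=np.c_[X,Z][ok]@d-E*d[0]
    y=P[m]; print('lean',np.degrees(th).round(1),'E',E.round(1),'along',t.min().round(),t.max().round(),'bar',(E*n[0]-82*n[1]).round(1),'X',X.min().round(),X.max().round(),'Z',Z.min().round(),Z.max().round())
    s=arm.get_state();print(s['time_s'],T(s['eef_pos']),s['force'].round(1),s['grip_width'])
prof()
E
python3 prof.py
```

```text
time_s: 13.25
eef_pos: [536.9, 19.8, 111.4]
eef_rot: [[0.018, 0.991, 0.133], [-0.001, 0.133, -0.991], [-1.0, 0.017, 0.003]]
force: [6.6, 0.8, 11.5]
grip_width: 53.5
lean 51.9 E 122.1 along 3.0 200.0 bar 10.7 X -3.0 153.0 Z 45.0 165.0
13.3 [-20.2   0.5 111.4] [ 7.1  0.5 10.3] 53.944111406336454
```

```bash

python3 -m crank '[{"x":2,"y":3,"z":0,"roll":0},{"x":2,"y":3,"z":0,"roll":0},{"x":2,"y":3,"z":0,"roll":0}]'
python3 -m crank '[{"x":0,"y":0,"z":0,"roll":0},{"x":0,"y":0,"z":0,"roll":0},{"x":0,"y":0,"z":0,"roll":0},{"x":0,"y":0,"z":0,"roll":0}]' 0
python3 -m crank '[{"x":-50,"y":0,"z":0,"roll":0},{"x":-100,"y":0,"z":0,"roll":0},{"x":-100,"y":0,"z":0,"roll":0},{"x":-100,"y":0,"z":0,"roll":0}]' 0
python3 prof.py
python3 - <<'E'
from h import *
c=pickle.load(open('scene.pkl','rb'));save(c,'scene6.png',(250,180,410,340),3.6)
E
```

```text
time_s: 13.68
eef_pos: [538.3, 20.0, 109.7]
eef_rot: [[0.015, 0.991, 0.133], [-0.001, 0.133, -0.991], [-1.0, 0.014, 0.003]]
force: [1.1, -0.0, 16.3]
grip_width: 53.8
time_s: 14.18
eef_pos: [531.3, 20.7, 102.7]
eef_rot: [[-0.002, 0.991, 0.134], [0.0, 0.134, -0.991], [-1.0, -0.002, -0.0]]
force: [0.5, -0.8, -0.3]
grip_width: 90.6
time_s: 14.68
eef_pos: [531.3, 20.7, 202.7]
eef_rot: [[-0.001, 0.991, 0.134], [0.0, 0.134, -0.991], [-1.0, -0.001, -0.0]]
force: [-0.5, -0.2, -0.6]
grip_width: 94.0
lean 52.2 E 123.3 along 2.0 199.0 bar 10.7 X -0.0 155.0 Z 44.0 165.0
14.725 [-26.1   2.3 201.7] [ 0.1  0.7 -0. ] 93.9774259829022
```

View pics/scene6.png

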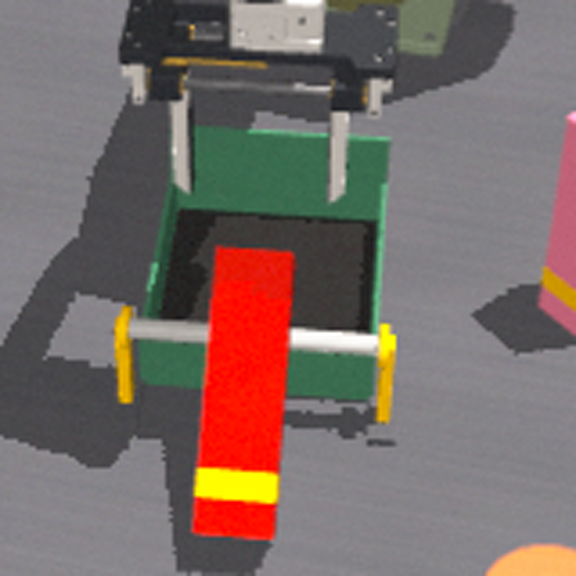

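The tube leans by itself at 52°, with its foot edge about 120 mm out and its mouth over the tray. I'll move over its lower part and take hold about 40 mm above the foot.

```bash

python3 -m crank '[{"x":0,"y":45,"z":1.5,"roll":0},{"x":0,"y":95,"z":1.5,"roll":0},{"x":0,"y":133,"z":1.5,"roll":0},{"x":30,"y":133,"z":1.5,"roll":0},{"x":80,"y":133,"z":1.5,"roll":0},{"x":130,"y":133,"z":1.5,"roll":0},{"x":160,"y":133,"z":1.5,"roll":0},{"x":172,"y":133,"z":1.5,"roll":0},{"x":172,"y":133,"z":1.5,"roll":0}]' 0
python3 prof.py
python3 -m crank '[{"x":0,"y":0,"z":0,"roll":0},{"x":0,"y":0,"z":0,"roll":0},{"x":0,"y":0,"z":0,"roll":0},{"x":0,"y":0,"z":0,"roll":0},{"x":0,"y":0,"z":0,"roll":0}]' 1 12
python3 prof.py
```

```text
time_s: 15.85
eef_pos: [662.6, 37.0, 29.7]
eef_rot: [[-0.003, 0.991, 0.133], [0.0, 0.133, -0.991], [-1.0, -0.003, -0.001]]
force: [-0.0, -0.4, 0.3]
grip_width: 93.8
lean 51.6 E 122.6 along 1.0 93.0 bar 12.0 X 83.0 154.0 Z 42.0 99.0
15.9 [108.3   0.3  31.5] [ 0.3 -0.2  0.5] 93.49449167400816
time_s: 16.52
eef_pos: [664.2, 36.9, 31.8]
eef_rot: [[0.0, 0.991, 0.134], [-0.0, 0.134, -0.991], [-1.0, 0.0, 0.0]]
force: [0.6, 0.7, 0.5]
grip_width: 53.8
lean 52.3 E 123.5 along 1.0 93.0 bar 10.6 X 82.0 156.0 Z 44.0 100.0
16.575 [108.3   0.3  31.7] [-0.3 -0.4  1.6] 53.92764151052327
```

Gripped with no contact force on the body. I'll lift to about 80° and check that the tube swivels.

```bash

python3 -m crank '[{"x":-7,"y":2,"z":0,"roll":0},{"x":-15,"y":4,"z":0,"roll":0},{"x":-25,"y":5,"z":0,"roll":0},{"x":-35,"y":5,"z":0,"roll":0},{"x":-45,"y":5,"z":0,"roll":0},{"x":-54,"y":4,"z":0,"roll":0},{"x":-54,"y":4,"z":0,"roll":0}]'
python3 - <<'E'
from h import *
c=grab('scene');save(c,'scene7.png',(250,180,410,340),3.6)
s=arm.get_state();print(T(s['eef_pos']),s['force'],s['grip_width'])
E
```

```text
time_s: 17.45
eef_pos: [668.8, 37.4, 86.9]
eef_rot: [[0.003, 0.991, 0.133], [-0.0, 0.133, -0.991], [-1.0, 0.002, 0.0]]
force: [-0.7, -0.9, -6.4]
grip_width: 53.8
[112.4   0.2  86.1] [ 1.19084206 -0.55019464 -6.26142574] 54.16132368336388
```

View pics/scene7.png

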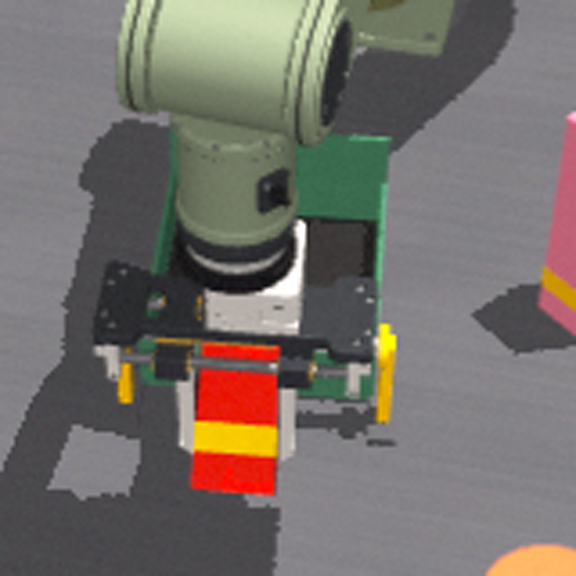

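It carries the full weight (6.3 N) and the tube hasn't swivelled, because pad friction is holding its angle. I'll ease the grip force in steps until the mouth settles back onto the bar.

```bash

python3 -m crank '[{"x":10,"y":0,"z":0,"roll":0},{"x":20,"y":0,"z":0,"roll":0},{"x":20,"y":0,"z":0,"roll":0}]' - 9
python3 prof.py
python3 -m crank '[{"x":0,"y":0,"z":0,"roll":0},{"x":0,"y":0,"z":0,"roll":0}]' - 7.5
python3 prof.py
python3 -m crank '[{"x":0,"y":0,"z":0,"roll":0},{"x":0,"y":0,"z":0,"roll":0}]' - 6.5
python3 prof.py
```

```text
time_s: 17.88
eef_pos: [665.9, 37.6, 62.7]
eef_rot: [[-0.005, 0.991, 0.133], [0.0, 0.133, -0.991], [-1.0, -0.005, -0.001]]
force: [-0.5, 0.5, -5.2]
grip_width: 53.9
lean 52.0 E 164.9 along 52.0 144.0 bar 36.9 X 85.0 158.0 Z 75.0 132.0
17.925 [110.9   0.6  63.7] [ 0.7 -0.8 -5.7] 54.0964402274397
time_s: 18.18
eef_pos: [668.4, 37.4, 66.0]
eef_rot: [[0.001, 0.991, 0.133], [-0.0, 0.133, -0.991], [-1.0, 0.001, 0.0]]
force: [-0.4, -0.1, -6.6]
grip_width: 54.0
lean 52.1 E 171.2 along 57.0 148.0 bar 40.3 X 87.0 160.0 Z 77.0 133.0
18.225 [112.6   0.2  66. ] [ 0.3 -0.1 -6.4] 54.150692928948295
time_s: 18.48
eef_pos: [668.0, 37.5, 65.7]
eef_rot: [[0.0, 0.991, 0.134], [-0.0, 0.134, -0.991], [-1.0, 0.0, 0.0]]
force: [-0.7, 0.4, -5.3]
grip_width: 54.1
lean 51.5 E 168.8 along 55.0 147.0 bar 40.9 X 86.0 159.0 Z 77.0 133.0
18.525 [112.2   0.3  65.6] [ 0.6  0.1 -4.9] 54.10896429531851
```

```bash

python3 -m crank '[{"x":0,"y":0,"z":0,"roll":0},{"x":0,"y":0,"z":0,"roll":0}]' - 5.5
python3 prof.py
python3 -m crank '[{"x":0,"y":0,"z":0,"roll":0},{"x":0,"y":0,"z":0,"roll":0}]' - 4.7
python3 prof.py
```

```text
time_s: 18.77
eef_pos: [668.0, 37.4, 65.5]
eef_rot: [[0.0, 0.991, 0.134], [-0.0, 0.134, -0.991], [-1.0, 0.0, 0.0]]
force: [0.2, 0.3, -4.9]
grip_width: 53.7
lean 67.1 E 223.0 along 89.0 183.0 bar 11.1 X 76.0 162.0 Z 38.0 121.0
18.825 [112.2   0.3  65.6] [-0.2  0.3 -5.7] 54.14921827002835
time_s: 19.08
eef_pos: [668.0, 37.4, 65.6]
eef_rot: [[0.0, 0.991, 0.134], [-0.0, 0.134, -0.991], [-1.0, 0.0, 0.0]]
force: [0.0, -0.9, -4.1]
grip_width: 54.0
lean 66.5 E 219.0 along 84.0 180.0 bar 12.0 X 75.0 162.0 Z 38.0 120.0
19.125 [112.2   0.3  65.6] [-0.3 -0.8 -5.1] 53.61139491632291
```

At 5.5 N it swivelled, and the mouth is on the bar at about 67°. I'll keep lifting with a light grip.

```bash

python3 -m crank '[{"x":-5,"y":0,"z":0,"roll":0},{"x":-10,"y":-1,"z":0,"roll":0},{"x":-15,"y":-1,"z":0,"roll":0},{"x":-20,"y":-2,"z":0,"roll":0},{"x":-26,"y":-3,"z":0,"roll":0},{"x":-26,"y":-3,"z":0,"roll":0}]' - 5.5
python3 prof.py
python3 -m crank '[{"x":-5,"y":-2,"z":0,"roll":0},{"x":-10,"y":-4,"z":0,"roll":0},{"x":-15,"y":-5,"z":0,"roll":0},{"x":-20,"y":-7,"z":0,"roll":0},{"x":-20,"y":-7,"z":0,"roll":0}]' 
python3 prof.py
```

```text
time_s: 19.88
eef_pos: [665.6, 37.0, 92.5]
eef_rot: [[0.002, 0.991, 0.134], [-0.0, 0.134, -0.991], [-1.0, 0.002, 0.0]]
force: [0.5, 0.1, -4.0]
grip_width: 53.9
lean 76.7 E 407.3 along 267.0 370.0 bar 14.1 X 59.0 160.0 Z 68.0 136.0
19.925 [109.8   0.2  92.3] [ 1.   0.1 -4.4] 54.230449328683676
time_s: 20.55
eef_pos: [658.4, 36.1, 112.4]
eef_rot: [[0.001, 0.991, 0.133], [-0.0, 0.133, -0.991], [-1.0, 0.001, 0.0]]
force: [0.3, 1.0, -3.4]
grip_width: 54.0
lean 83.3 E 834.3 along 693.0 809.0 bar 15.7 X 37.0 152.0 Z 91.0 144.0
20.6 [102.6   0.3 112.2] [ 0.3 -0.8 -4.3] 54.15261200611857
```

```bash

python3 -m crank '[{"x":-5,"y":-2,"z":0,"roll":0},{"x":-10,"y":-5,"z":0,"roll":0},{"x":-15,"y":-8,"z":0,"roll":0},{"x":-20,"y":-11,"z":0,"roll":0},{"x":-25,"y":-15,"z":0,"roll":0},{"x":-29,"y":-18,"z":0,"roll":0},{"x":-33,"y":-22,"z":0,"roll":0},{"x":-33,"y":-22,"z":0,"roll":0}]' - 6
python3 prof.py
python3 -m crank '[{"x":-4,"y":-4,"z":0,"roll":0},{"x":-8,"y":-8,"z":0,"roll":0},{"x":-11,"y":-11,"z":0,"roll":0},{"x":-11,"y":-11,"z":0,"roll":0},{"x":-11,"y":-11,"z":0,"roll":0},{"x":-11,"y":-11,"z":0,"roll":0},{"x":-11,"y":-11,"z":0,"roll":0}]'
python3 prof.py
python3 - <<'E'
from h import *
c=pickle.load(open('scene.pkl','rb'));d=grab('top')
a=cv2.resize(c['frame'][180:340,250:410],None,fx=2.5,fy=2.5);b=cv2.resize(d['frame'][190:350,240:400],None,fx=2.5,fy=2.5)
cv2.imwrite('pics/both8.png',np.hstack([a,b])[:,:,::-1])
E
```

```text
time_s: 21.6
eef_pos: [636.6, 33.1, 145.7]
eef_rot: [[0.002, 0.991, 0.133], [-0.0, 0.133, -0.991], [-1.0, 0.002, 0.0]]
force: [0.8, 0.7, 0.1]
grip_width: 54.2
lean -79.1 E -1056.2 along 1068.0 1198.0 bar -119.9 X -36.0 141.0 Z 133.0 188.0
21.65 [ 80.6   0.2 145.5] [ 1.  -0.1 -0.6] 53.955504271187
time_s: 22.52
eef_pos: [625.3, 31.7, 155.3]
eef_rot: [[-0.0, 0.991, 0.133], [0.0, 0.133, -0.991], [-1.0, -0.0, -0.0]]
force: [0.6, -0.7, -3.0]
grip_width: 53.9
lean -73.9 E -718.3 along 713.0 856.0 bar -120.4 X -71.0 133.0 Z 116.0 202.0
22.575 [ 69.1   0.4 155.3] [-0.1 -0.1 -3.2] 53.85476932733154
```

View pics/both8.png

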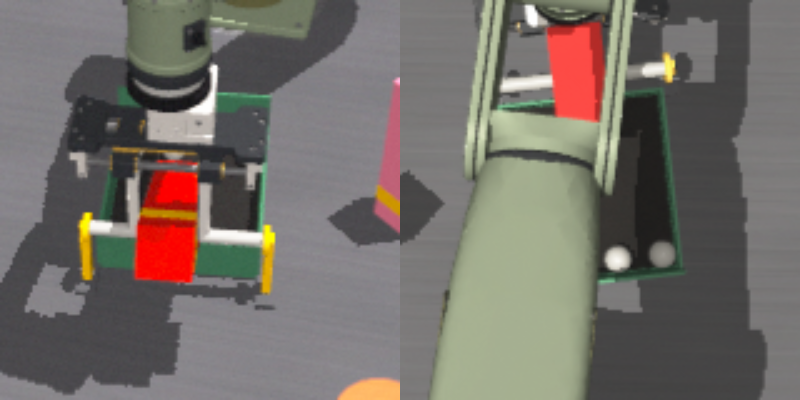

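The left half shows the tube tipped about 16° past level. The right half shows two balls in the tray at (617,259) and (660,254); the arm hides the third. The wrist now carries about the tube's own weight. I'll tip a little more, wait, then lower it.

```bash

python3 -m crank '[{"x":-4,"y":-3,"z":0,"roll":0},{"x":-7,"y":-6,"z":0,"roll":0},{"x":-7,"y":-6,"z":0,"roll":0},{"x":-7,"y":-6,"z":0,"roll":0},{"x":-7,"y":-6,"z":0,"roll":0},{"x":-7,"y":-6,"z":0,"roll":0},{"x":-7,"y":-6,"z":0,"roll":0},{"x":-7,"y":-6,"z":0,"roll":0}]'
python3 prof.py
python3 -m crank '[{"x":6,"y":5,"z":0,"roll":0},{"x":13,"y":12,"z":0,"roll":0},{"x":20,"y":19,"z":0,"roll":0},{"x":27,"y":26,"z":0,"roll":0},{"x":34,"y":32,"z":0,"roll":0},{"x":42,"y":36,"z":0,"roll":0},{"x":50,"y":40,"z":0,"roll":0},{"x":50,"y":40,"z":0,"roll":0}]'
python3 prof.py
```

```text
time_s: 23.62
eef_pos: [619.4, 30.9, 162.4]
eef_rot: [[-0.0, 0.991, 0.133], [-0.0, 0.133, -0.991], [-1.0, -0.0, 0.0]]
force: [0.5, -0.3, -2.8]
grip_width: 53.7
lean -71.7 E -651.1 along 633.0 785.0 bar -126.4 X -46.0 126.0 Z 135.0 210.0
23.675 [ 63.1   0.4 162.4] [-0.4  0.1 -3.3] 54.05043579518859
time_s: 24.68
eef_pos: [659.0, 36.3, 111.4]
eef_rot: [[-0.001, 0.991, 0.133], [0.0, 0.133, -0.991], [-1.0, -0.001, -0.0]]
force: [0.5, -0.7, -1.7]
grip_width: 54.0
lean 81.0 E 614.0 along 476.0 591.0 bar 14.8 X 38.0 153.0 Z 83.0 143.0
24.725 [103.1   0.4 111.9] [-0.2  0.2 -2. ] 54.01852332544713
```

```bash

python3 -m crank '[{"x":8,"y":3,"z":0,"roll":0},{"x":17,"y":6,"z":0,"roll":0},{"x":26,"y":8,"z":0,"roll":0},{"x":36,"y":9,"z":0,"roll":0},{"x":46,"y":9,"z":0,"roll":0},{"x":54,"y":9,"z":0,"roll":0},{"x":62,"y":8,"z":0,"roll":0},{"x":62,"y":8,"z":0,"roll":0}]'
python3 prof.py
python3 -m crank '[{"x":4,"y":-1,"z":0,"roll":0},{"x":8,"y":-2,"z":0,"roll":0},{"x":8,"y":-2,"z":0,"roll":0}]'
python3 prof.py
```

```text
time_s: 25.72
eef_pos: [666.6, 37.3, 49.5]
eef_rot: [[-0.001, 0.991, 0.133], [0.0, 0.133, -0.991], [-1.0, -0.001, -0.0]]
force: [0.7, 0.1, -1.9]
grip_width: 54.2
lean 53.1 E 126.1 along 4.0 104.0 bar 10.2 X 76.0 156.0 Z 46.0 106.0
25.775 [110.8   0.4  49.9] [ 0.4  0.2 -2.6] 53.962678896120295
time_s: 26.15
eef_pos: [667.3, 37.2, 45.3]
eef_rot: [[0.005, 0.991, 0.133], [0.0, 0.133, -0.991], [-1.0, 0.005, 0.0]]
force: [-0.6, 0.7, 5.6]
grip_width: 53.6
lean 51.7 E 122.6 along 2.0 100.0 bar 11.8 X 78.0 155.0 Z 43.0 105.0
26.2 [111.5   0.2  45.3] [-0.5  0.8  4.6] 54.10425829936405
```

The foot is down at 52° lean, so I'll ease the load off, release and withdraw.

```bash

python3 -m crank '[{"x":-3,"y":0,"z":0,"roll":0},{"x":-4,"y":1,"z":0,"roll":0}]'
python3 -m crank '[{"x":0,"y":0,"z":0,"roll":0},{"x":0,"y":0,"z":0,"roll":0},{"x":0,"y":0,"z":0,"roll":0},{"x":0,"y":0,"z":0,"roll":0},{"x":0,"y":0,"z":0,"roll":0}]' 0
python3 -m crank '[{"x":-40,"y":0,"z":0,"roll":0},{"x":-90,"y":0,"z":0,"roll":0},{"x":-150,"y":0,"z":0,"roll":0},{"x":-200,"y":0,"z":0,"roll":0},{"x":-200,"y":-20,"z":-50,"roll":0},{"x":-200,"y":-40,"z":-110,"roll":0},{"x":-200,"y":-60,"z":-170,"roll":0},{"x":-200,"y":-70,"z":-230,"roll":0},{"x":-200,"y":-80,"z":-270,"roll":0},{"x":-200,"y":-80,"z":-270,"roll":0}]' 0
python3 prof.py
python3 - <<'E'
from h import *
c=pickle.load(open('scene.pkl','rb'));d=grab('top')
a=cv2.resize(c['frame'][180:340,250:410],None,fx=2.5,fy=2.5);b=cv2.resize(d['frame'][190:350,240:400],None,fx=2.5,fy=2.5)
cv2.imwrite('pics/both9.png',np.hstack([a,b])[:,:,::-1])
E
```

```text
time_s: 26.45
eef_pos: [665.5, 37.1, 46.2]
eef_rot: [[-0.001, 0.991, 0.133], [-0.0, 0.133, -0.991], [-1.0, -0.001, -0.0]]
force: [-0.6, 0.2, -1.9]
grip_width: 53.9
time_s: 27.08
eef_pos: [666.0, 37.2, 46.4]
eef_rot: [[-0.0, 0.991, 0.134], [-0.0, 0.134, -0.991], [-1.0, -0.0, 0.0]]
force: [-0.4, -0.8, 0.0]
grip_width: 93.8
time_s: 28.32
eef_pos: [549.1, 296.9, 246.6]
eef_rot: [[-0.0, 0.99, 0.138], [0.0, 0.138, -0.99], [-1.0, -0.0, -0.0]]
force: [-0.1, 0.2, 0.3]
grip_width: 93.9
lean 51.7 E 121.1 along 2.0 200.0 bar 10.8 X -4.0 153.0 Z 44.0 167.0
28.375 [ 30.  271.6 246.4] [0.7 0.5 0.1] 93.78499461763808
```

View pics/both9.png

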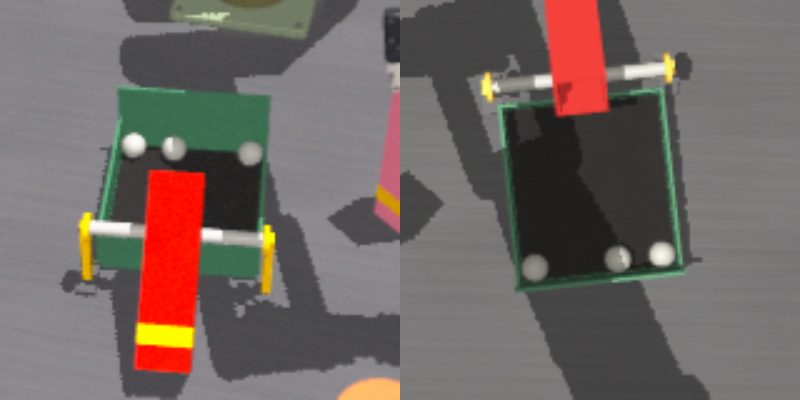

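All three balls lie in the tray, at (534,267), (617,259) and (660,254) in the top view. The empty tube leans on the bar at 52° and the arm is clear, so I'm handing in.

```bash
python3 -c "
from cell import arm
print(arm.finish_job())"
```

```text
the job is handed in; nothing more can be done
None
```

All three balls are in the green tray and the empty red tube is leaning on the rest bar. I handed the job in at about 28 s of the 69 s allowed; no verdict is reported.

**What I did**
- **Leaning:** I carried the tube beyond the bar and swivelled it against the bar. The first release came at only about 31°, because the foot touched the bench early and the tube slid roughly 20 mm in the pads. I regripped near the mouth, levered it to about 52° and let go again.
- **Tipping:** I held it about 40 mm above the foot. At 12 N the pads would not let it swivel, so I eased the grip to about 5.5 N. It then tipped to about 16–18° below level and the balls rolled out. I lowered the foot back to the bench and released.

**Last checks**
- **Balls:** three are visible in the tray, near the high far wall. I read these from the pictures and did not measure their coordinates.
- **Tube:** it leans at 51.7° with its lower foot edge about 121 mm from the bar's axis, released. My fit puts the tube's underside 10.8 mm from the bar's axis, where contact would be 8 mm. That offset showed in every fit, so I took it as calibration and depth error.
- **Arm:** it is clear, with wrist force near zero.
- **Bystanders:** none looked moved in the views I took, but I did not measure them again at the end.

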